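# Set the coarse ring, then seat the fine knob of a concentric metering valve

### The job

Turn the valve's black outer coarse ring anticlockwise until its white pointer lines up with the red line on the manifold, without moving the blue fine knob. Then turn only the blue inner knob clockwise until you feel it meet its sprung end stop, and snug it gently against that stop without over-tightening it or shifting the ring. Let go, and leave the readout, brass union and spanner where they are.

Things in the scene. Friction and masses are not known exactly. Their poses are not given: they have to be found in the camera images.
- manifold: Aluminium gas manifold fixed to the bench: block 110 x 300 x 30 mm (x, y, z), running from y = -100 to +200 mm of its origin. Origin: on the bench (z = 0), on the common vertical axis of the two knobs. A 42 mm column (diameter) rises from the block top (z 30) to the ring (z 62). A flow meter 36 x 58 mm wide stands on the block, centred at y = +150 mm, top at z = 145 mm.
- index_line (a point): Middle of the red index line on the block's top, 22 mm long and 5 mm wide, on the manifold's +x axis, 43.5 mm from the knob axis, 31 mm above the bench.
- coarse_ring (a joint): Outer coarse ring: black ribbed disc 60 mm in diameter and 24 mm high, from 62 to 86 mm above the bench, with a white pointer on its top and side. Angle about the vertical axis, clockwise seen from above is positive; 0 = pointer radially in line with the red line (wanted). Starts clockwise of the line, at 0.45 to 1.15 rad. Stiff: takes 0.55 N m to turn and stays where left.
- ring_top (a point): On the knob axis, in the top face of the coarse ring (86 mm above the bench).
- ring_pointer (a point): The ring's white pointer: on the ring's top face, 28 mm from the axis.
- fine_knob (a joint): Inner fine knob, blue, on top of the ring: upright wing 34 mm long, 12 mm thick, 90 to 119 mm above the bench, on a disc 30 mm across. Angle about the same axis, clockwise from above positive; at 0 the wing lies along the manifold's x axis. Starts at -0.5 to -0.3 rad; friction 0.08 N m, stays where left. Its hidden stop is met somewhere between -0.05 and 0.85 rad (ring on its line): feel for it.
- fine_grip (a point): On the knob axis, in the wing, 110 mm above the bench: a good height to grip, fingertips clear of the ring. The stop is inside the ring and carried by it, and sprung: past first touch the torque grows by 1.5 N m per rad above friction. Snug is 0.12 to 0.38 N m on the stop (friction adds 0.08 while turning, either way at rest), 0.08 to 0.25 rad past first touch; more strains it, then drags the ring.
- fine_end (a point): White-marked end of the wing: on its top edge, 16 mm from the axis. When let go, the snugged knob springs back a little and stays resting on its stop.
- readout: Loose bystander: black touch-screen readout on a foot, 115 mm wide, 116 mm high, origin under its foot's centre.
- brass_union: Loose bystander: upright brass pipe union, 28 mm in diameter, 36 mm high, origin at its underside.
- spanner: Loose bystander: steel spanner 150 mm long, lying on the bench, origin near its middle.

How it is judged:
On the way, in this order (a step that is already met when the one before it is completed fails the run):
1. the coarse ring's pointer is in line with the red line (within 0.09 rad) (value of joint coarse_ring between -0.09 and 0.09 rad), for 0.3 s.
2. the fine knob is snugged on its stop (at least 6 N on the stop at 20 mm radius, 0.12 N m) with the ring still on its line (all of step 1 and contact force between fine_knob_lug and end_stop above 6 N), for 0.15 s.
At the end, for the whole second after the job is handed in: The coarse ring's pointer is within 0.09 rad of the red line, and the fine knob, let go and at rest, still bears on its end stop (over 0.8 N) (all of step 1 and contact force between fine_knob_lug and end_stop above 0.8 N and velocity of joint fine_knob between -0.05 and 0.05 rad/s); the robot touches nothing.
It fails at once if the fine knob is moved (over 2 mm at the wing's end, 0.125 rad) while the ring is off its line (by over 0.12 rad) ((value of joint coarse_ring above 0.12 rad or value of joint coarse_ring below -0.12 rad) and distance of fine_end from where it was at the start of the episode above 0.002 m).
It fails at once if the fine knob is over-tightened: more than 20 N on its stop (0.40 N m) (contact force between fine_knob_lug and end_stop above 20 N).
It fails at once if a bystander (readout, brass union or spanner) is moved by over 15 mm (distance of any of readout, brass_union, spanner from where it was at the start of the episode above 0.015 m).
It also fails if it takes over 67 s, if anything falls off the work surface, if the arm or the gripper's body presses on something with over 40 N, if the wrist force passes 120 N, or if a joint passes its speed limit or range.

### The arm

A 7-joint arm with a two-finger parallel gripper is mounted at the origin on the work surface. World frame = base frame: x ahead of the robot, y to its left, z up, the work surface at z = 0. Lengths are in m, angles in rad, forces in N, time in s.
With the tool pointing down it reaches from about 0.4 to 0.85 m from the base axis. Payload 4.5 kg.
Tool frame: the origin (TCP) lies at the very end of the fingers, on their centre line; the grasp point (between the pads) lies 19 mm behind it; z points along the fingers, y is the line along which they close (so a half turn about z gives the same grasp; the last joint's range is limited). The gripper opens to 88 mm and grips with 3 to 60 N. Pads are 18 mm wide; open, the fingers measure 123 mm over their backs; the gripper's body (75 mm by 187 mm) begins 45 mm behind the grasp point.
Start: joints at [1.222, 0.689, -0.195, 1.565, 0.157, 0.902, -0.215], TCP at [0.233, -0.58, 0.239] pointing down, gripper open.
Joint ranges: [-3.01, 3.01], [-0.46, 2.08], [-1.47, 1.51], [0.13, 2.56], [-1, 4.14], [0.04, 2.09], [-2.66, 2.66]. Speed limits (rad/s): [2.57, 2.57, 3.14, 3.14, 3.14, 3.14, 3.14].

### API

Orientations are given as a unit quaternion [x, y, z, w].
In Python, from plant import r gives the robot as it stands. The module is installed in compiled form; this text tells all that it offers.
- The arm moves only by the tool step_arm, never from a script. Its argument "increments" is a list of rows, each a list of 2 entries, a list of its own where there are three numbers: the shift along the world's x, y, z in cm, then the turn, a rotation vector about the world's x, y, z in degrees. A call has exactly 10 rows; each row shifts and turns the commanded pose from where the row before left it; what a row does not reach is not made up. A row lasts 1/10 s, in which the tool goes at most 50 mm and 8.59 degrees, less where a joint would pass 70% of its speed; a pose out of reach is approached as far as the arm can. A call is refused whole if a number of a shift passes 5 or a number of a turn 8.59, either way. A call with a gripper value outside its range is refused whole. "fingers" is the opening, from 0 (shut) to 1 (fully open), set as the call begins (left out, the last holds). The fingers move at their own pace and stop on an object; "grip_force" is the grip in N (left out, the last holds). Time passes only in rows, so rows that do not move let the fingers close, or fill a call up. It gives the time, the measured TCP pose, the force, the opening and the grip force at its end, in the units of the state.
- r.get_state(): the state, without advancing time (a new reading comes with each control period).
- r.snapshot(name): name is "scene" or "side" or "wrist"; returns (picture, depth): 384x512x3 uint8, red, green, blue; 384x512 float32, m along the optical axis (not along the pixel's ray), 0 where there is no reading.
- r.calibration(name): a dict with "fov_y" (degrees; the focal length in pixels is half the picture's height over the tangent of half this angle, whatever the lens; pixels are square), "cx", "cy" (the principal point, pixels), "R" (3x3) and "t" (3): a world point X has camera coordinates R X + t. Camera axes: x right, y down, z forward; pixel columns grow to the right and rows downward; lengths in m; the calibration is good to about 2 mm. A picture is of the moment at which its call begins: read the wrist's pose just before it. calibration takes no time and is no camera call; for the wrist camera it gives the pose at the moment of the call.
- r.finish_job(): hands the job in; it is judged then, once.
The state is a dict: "clock": time; "q": joint angles; "qd": joint speeds; "joint_torque": joint torques, N m; "tool_pos": TCP position; "eef_rot": TCP orientation; "contact_force": force on the tool from outside, world axes, zero at the start; "moment": the same for the moment, N m; "opening": opening from 0.0 (shut) to 1.0 (fully open); "finger_force": force on a finger pad.
Only numpy, scipy, OpenCV 4.12 (cv2) and the standard library are available. Lean on these libraries where they do the work, as an engineer would, in place of code of your own. Each camera call takes 0.05 s, during which the arm holds its last target. There are 200 camera calls.

## Working session

There is one attempt and no reset: what is moved stays moved. The work goes in short steps, Python scripts to look and compute and a tool call to move; the robot and the scene stay as the last step left them, time stands still between calls to the robot, and variables do not carry over. Pictures are saved under pics/ and viewed, at most 10 in all, crops included, and the job is handed in when it is done.

Besides the shell and the picture viewer there is one more tool, called after "Emit:" by a JSON object that holds its "name" and its "arguments". step_arm: Moves the arm, as the interface text tells. Its arguments: {"type":"object","properties":{"increments":{"type":"array","items":{"type":"array"}},"fingers":{"type":"number"},"grip_force":{"type":"number"}},"required":["increments"]}

```bash
mkdir -p pics; cat > h.py <<'E'
from plant import r
import numpy as np, cv2
def cam(n):
    c=r.calibration(n); f=192/np.tan(np.radians(c["fov_y"])/2); return f,c["cx"],c["cy"],np.array(c["R"]),np.array(c["t"])
def proj(c,X):
    f,cx,cy,R,t=c; p=R@np.array(X)+t; return np.array([cx+f*p[0]/p[2],cy+f*p[1]/p[2]])
def ray(c,uv,z):
    f,cx,cy,R,t=c; d=R.T@np.array([(uv[0]-cx)/f,(uv[1]-cy)/f,1]); o=-R.T@t; return o+d*(z-o[2])/d[2]
def dep(c,uv,D):
    f,cx,cy,R,t=c; return R.T@(np.array([(uv[0]-cx)/f,(uv[1]-cy)/f,1])*D-t)
def save(n,img): cv2.imwrite("pics/"+n,img[:,:,::-1])
E
python3 - <<'E'
from h import *
for n in ("scene","side"):
    p,d=r.snapshot(n); save(n+"1.png",p); np.save(n+"_d.npy",d); c=cam(n); print(n,c[0],-c[3].T@c[4])
s=r.get_state(); print(s)
E
```

```text
scene 461.5802256460312 [1.13499209 0.71444051 0.71117384]
side 359.54371936540826 [0.27199367 0.71702672 0.50733182]
{'clock': 0.1, 'q': array([ 1.22181412,  0.68987693, -0.19456262,  1.56623781,  0.15731223,
        0.90249728, -0.21513617]), 'qd': array([-0.00122989, -0.00388857, -0.00024294, -0.00240584, -0.00014462,
        0.00031438, -0.00077817]), 'joint_torque': array([-2.37566470e-03, -5.28498173e+01, -1.27109092e+00, -1.53834558e+01,
       -5.24523051e-02,  2.01699128e-03,  4.53023006e-05]), 'tool_pos': array([ 0.23320648, -0.57925262,  0.23800637]), 'eef_rot': array([ 9.81732602e-01,  1.90264126e-01, -2.04983743e-04, -7.85987425e-04]), 'contact_force': array([-0.0431932 ,  0.57509233, -0.60869073]), 'moment': array([-0.00271494,  0.00101838,  0.00705019]), 'finger_force': 0.0, 'opening': 1.000142523132002}
```

View pics/scene1.png

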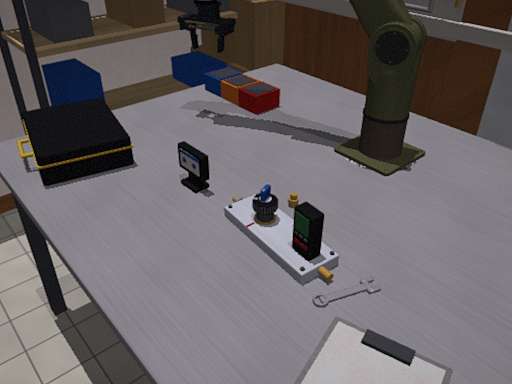

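View pics/side1.png

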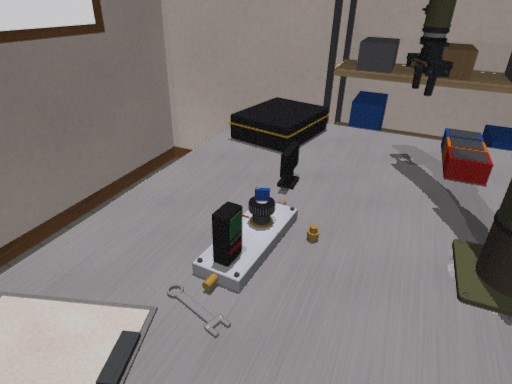

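The scene picture shows the knob at (265,200), flow meter at (308,232), readout at (194,168), union at (293,200) and spanner at (345,292). In the side picture the knob is at (262,205), union at (313,233) and readout at (289,165).

```bash
python3 - <<'E'
from h import *
a=cam("scene");b=cam("side")
for n,c,uv,z in [("ring",a,(265,203),.08),("ring",b,(262,204),.08),("union",a,(293,200),.018),("union",b,(313,233),.018),("readout foot",a,(195,185),0),("readout foot",b,(288,183),0),("meter top",a,(308,210),.145),("meter top",b,(229,212),.145),("line",a,(250,224),.031),("line",b,(245,215),.031),("scr",a,(302,269),.03),("scr",b,(199,260),.03),("scr2",b,(236,275),.03),("scr2",a,(332,253),.03),("scr3",b,(291,209),.03)]:
    print(n,ray(c,uv,z).round(3))
w=cam("wrist");o=-w[3].T@w[4];print(o,w[3].round(2),w[0:3])
E
```

```text
ring [0.534 0.059 0.08 ]
ring [0.526 0.056 0.08 ]
union [0.41  0.031 0.018]
union [0.406 0.029 0.018]
readout foot [ 0.551 -0.216  0.   ]
readout foot [ 0.549 -0.217  0.   ]
meter top [0.545 0.202 0.145]
meter top [0.533 0.209 0.145]
line [0.573 0.049 0.031]
line [0.573 0.045 0.031]
scr [0.587 0.236 0.03 ]
scr [0.589 0.235 0.03 ]
scr2 [0.502 0.243 0.03 ]
scr2 [0.5   0.243 0.03 ]
scr3 [ 0.481 -0.031  0.03 ]
[ 0.30114838 -0.5523437   0.38294122] [[ 0.37 -0.93 -0.  ]
 [-0.89 -0.36  0.29]
 [-0.27 -0.11 -0.96]] (np.float64(335.93192218341153), 252.7843202565174, 189.10502316828675)
```

Emit:
{"name": "step_arm", "arguments": {"increments": [[[1.5,3.2,0.3],[0,0,0]],[[1.5,3.2,0.3],[0,0,0]],[[1.5,3.2,0.3],[0,0,0]],[[1.5,3.2,0.3],[0,0,0]],[[1.5,3.2,0.3],[0,0,0]],[[1.5,3.2,0.3],[0,0,0]],[[1.5,3.2,0],[0,0,0]],[[1.5,3.2,0],[0,0,0]],[[1.5,3.2,0],[0,0,0]],[[1.5,3.2,0],[0,0,0]]], "fingers": 1, "grip_force": 60}}

```text
clock: 1.1
tool_pos: [0.3837, -0.2583, 0.2566]
eef_rot: [0.982, 0.19, -0.0, -0.0]
contact_force: [-0.2, -0.2, -0.7]
opening: 0.996
finger_force: 0.0
```

Emit:
{"name": "step_arm", "arguments": {"increments": [[[1.5,3.2,0],[0,0,0]],[[1.5,3.2,0],[0,0,0]],[[1.5,3.2,0],[0,0,0]],[[1.5,3.2,0],[0,0,0]],[[1.5,3.2,0],[0,0,0]],[[1.5,3.2,0],[0,0,0]],[[1.5,3.2,0],[0,0,0]],[[1.5,3.2,0],[0,0,0]],[[1.5,3.0,0],[0,0,0]],[[1.2,2.7,0],[0,0,0]]]}}

```text
clock: 2.1
tool_pos: [0.5309, 0.0551, 0.2565]
eef_rot: [0.982, 0.191, -0.0, -0.0]
contact_force: [0.4, -1.1, -0.5]
opening: 1.001
finger_force: 0.0
```

```bash
python3 - <<'E'
from h import *
s=r.get_state(); print(s["clock"],s["q"].round(3),s["tool_pos"],s["eef_rot"])
c=cam("wrist"); p,d=r.snapshot("wrist"); save("w1.png",cv2.resize(p,(768,576),interpolation=cv2.INTER_CUBIC)); np.save("w1_d.npy",d)
for X in ([.53,.057,.086],[.53,.057,.119],[.573,.047,.031]): print(proj(c,X)*1.5)
import pickle; pickle.dump(c,open("w1.pkl","wb"))
E
```

```text
2.1 [-0.091  0.545 -0.156  1.82   0.114  0.785 -1.493] [0.53091357 0.05511657 0.256483  ] [ 9.81635779e-01  1.90764683e-01 -1.10778745e-04 -1.42727014e-04]
[375.66451073 252.75400601]
[375.25066115 265.6767784 ]
[411.15986173 187.03281302]
```

View pics/w1.png

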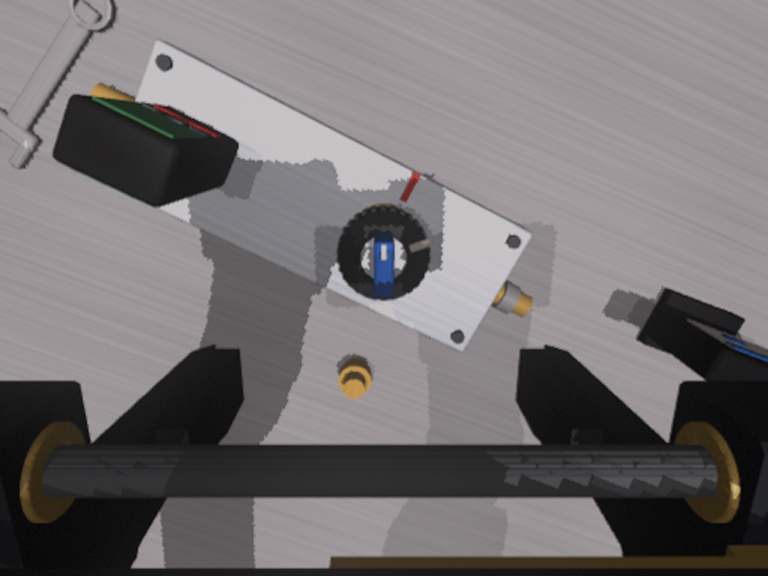

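The wrist picture shows the ring centred near (384,251), its pointer from (411,247) to (429,242), the red line from (404,200) to (416,174), and the wing from (383,240) to (384,297).

```bash
python3 - <<'E'
from h import *
p=cv2.imread("pics/w1.png"); cv2.imwrite("pics/w1c.png",cv2.resize(p[160:310,325:455],None,fx=4,fy=4,interpolation=cv2.INTER_CUBIC))
E
```

```text
(no output)
```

View pics/w1c.png

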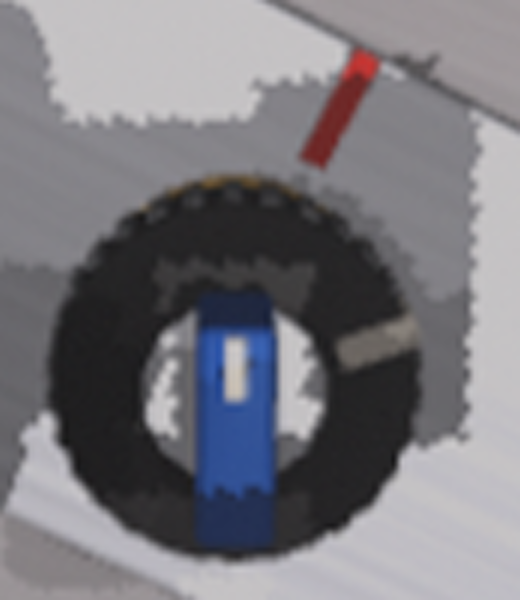

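The crop shows the ring's centre at about (235,372), pointer from (340,357) to (414,333), red line from (314,163) to (365,55), and wing top face from (235,330) to (235,545).

```bash
cat > loc.py <<'E'
from h import *
import pickle
c=pickle.load(open("w1.pkl","rb"))
def P(u,v,z): return ray(c,((u/4+325)/1.5,(v/4+160)/1.5),z)
E
python3 - <<'E'
from loc import *
C=P(235,372,.086); print("ring c",C, "L",P(50,372,.086),"R",P(420,372,.086),"bot",P(235,560,.086))
W=P(235,437,.119); print("wing c",W, P(235,330,.119),P(235,545,.119))
l1,l2=P(314,163,.031),P(365,55,.031); print(l1,l2)
ang=lambda v: np.arctan2(v[1],v[0])
for A in (C,W):
  L=ang((l1+l2)/2-A); print("line",L,"self",ang(l2-l1)); 
  pt=ang((P(340,357,.086)+P(414,333,.086))/2-A); print("ptr",pt,"self",ang(P(414,333,.086)-P(340,357,.086)))
print("wing",ang(P(235,330,.119)-P(235,545,.119)))
# block corners in full w1
Q=lambda u,v:ray(c,(u/1.5,v/1.5),.03)
a,b,e=Q(158,40),Q(531,233),Q(464,350)
print("block",a,b,e,ang(a-b)-np.pi/2,ang(b-e))
h=((a-b)/np.linalg.norm(a-b)); print("axis from block", b+h*.1+ (e-b)/2)
E
```

```text
ring c [0.53179949 0.05213349 0.086     ] L [0.5206479  0.07962594 0.086     ] R [0.54294988 0.02464402 0.086     ] bot [0.50239576 0.04012245 0.086     ]
wing c [0.52986843 0.05163422 0.119     ] [0.54449346 0.05760836 0.119     ] [0.51463439 0.04541132 0.119     ]
[0.56178952 0.04830389 0.031     ] [0.58306292 0.04730933 0.031     ]
line -0.10610332116581789 self -0.04671688710895391
ptr -0.9929724906479824 self -0.8634829365169802
line -0.08969788320640451 self -0.04671688710895391
ptr -0.9134598747163384 self -0.8634829365169802
wing 0.3878010802731707
block [0.59872805 0.24294862 0.03      ] [ 0.57539246 -0.04929504  0.03      ] [ 0.47039966 -0.0428147   0.03      ] -0.07968072889896605 -0.06164351423227866
axis from block [0.5308557  0.05362785 0.03      ]
```

Emit:
{"name": "step_arm", "arguments": {"increments": [[[0,-0.3,-2],[0,0,8]],[[0,0,-2],[0,0,8]],[[0,0,-2],[0,0,0]],[[0,0,-2],[0,0,0]],[[0,0,-2],[0,0,0]],[[0,0,-2],[0,0,0]],[[0,0,-2],[0,0,0]],[[0,0,-2],[0,0,0]],[[0,0,-2],[0,0,0]],[[0,0,-1.2],[0,0,0]]]}}

```text
clock: 3.15
tool_pos: [0.5296, 0.05, 0.0632]
eef_rot: [0.946, 0.325, -0.001, -0.0]
contact_force: [-0.3, -0.3, -0.3]
opening: 1.001
finger_force: 0.0
```

Emit:
{"name": "step_arm", "arguments": {"increments": [[[0,0,0],[0,0,0]],[[0,0,0],[0,0,0]],[[0,0,0],[0,0,0]],[[0,0,0],[0,0,0]],[[0,0,0],[0,0,0]],[[0,0,0],[0,0,0]],[[0,0,0],[0,0,0]],[[0,0,0],[0,0,0]],[[0,0,0],[0,0,0]],[[0,0,0],[0,0,0]]], "fingers": 0, "grip_force": 50}}

```text
clock: 4.15
tool_pos: [0.5298, 0.052, 0.0655]
eef_rot: [0.946, 0.326, 0.0, -0.001]
contact_force: [-2.9, 3.9, 4.2]
opening: 0.67
finger_force: 50.0
```

```bash
python3 - <<'E'
from h import *
s=r.get_state(); print(s)
E
```

```text
{'clock': 4.15, 'q': array([-0.10679903,  0.84865177, -0.1275422 ,  1.97149258,  0.28524938,
        0.33826923, -1.36880413]), 'qd': array([-0.00010119, -0.00133006, -0.0010535 ,  0.0013696 , -0.00076129,
       -0.00140346, -0.00073893]), 'joint_torque': array([  2.34255239, -49.29417372,   2.2953368 ,  -7.59871334,
         0.72376398,  -0.41641172,   0.14983715]), 'tool_pos': array([0.52978528, 0.05201476, 0.065475  ]), 'eef_rot': array([ 9.45515676e-01,  3.25574923e-01,  1.11440936e-04, -1.03129120e-03]), 'contact_force': array([-2.90891961,  3.90860426,  4.16042739]), 'moment': array([ 0.94605838,  0.74862199, -0.17329345]), 'finger_force': 49.9970108026173, 'opening': 0.6697208252262694}
```

Emit:
{"name": "step_arm", "arguments": {"increments": [[[0,0,0],[0,0,5]],[[0,0,0],[0,0,5]],[[0,0,0],[0,0,5]],[[0,0,0],[0,0,5]],[[0,0,0],[0,0,5]],[[0,0,0],[0,0,5]],[[0,0,0],[0,0,5]],[[0,0,0],[0,0,5]],[[0,0,0],[0,0,5]],[[0,0,0],[0,0,0]]]}}

```text
clock: 5.15
tool_pos: [0.5297, 0.0521, 0.0655]
eef_rot: [0.748, 0.663, 0.001, -0.001]
contact_force: [-3.6, 4.5, 4.0]
opening: 0.665
finger_force: 50.0
```

```bash
python3 - <<'E'
from h import *
s=r.get_state(); print(s["clock"],s["tool_pos"],s["eef_rot"],s["contact_force"],s["moment"],s["opening"])
q=s["eef_rot"];print(np.degrees(2*np.arctan2(q[1],q[0])))
for n in ("scene","side"):
    p,d=r.snapshot(n); x,y=(265,200) if n=="scene" else (255,210)
    save(n+"2.png",cv2.resize(p[y-45:y+45,x-60:x+60],None,fx=6,fy=6,interpolation=cv2.INTER_CUBIC))
c=cam("wrist");p,d=r.snapshot("wrist"); save("w2.png",cv2.resize(p,(768,576)))
import pickle; pickle.dump(c,open("w2.pkl","wb"))
E
```

```text
5.15 [0.52971358 0.0520658  0.06548515] [ 0.74831384  0.66334355  0.00078011 -0.00106166] [-3.6103608   4.53244304  3.96009743] [0.86727794 0.81918536 0.18871899] 0.6649552891581396
83.11083188495104
```

View pics/w2.png

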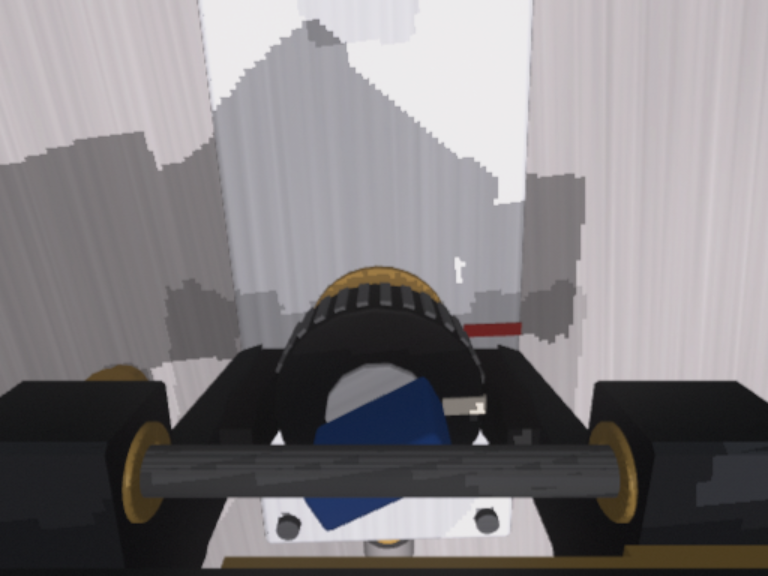

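The wrist picture shows the red line from (465,330) to (521,328) and the pointer on the ring's top from (443,406) to (485,405).

```bash
python3 - <<'E'
from h import *
import pickle
c=pickle.load(open("w2.pkl","rb"))
P=lambda u,v,z: ray(c,(u/1.5,v/1.5),z)
ang=lambda v: np.arctan2(v[1],v[0])
p1,p2=P(443,406.5,.086),P(485,404,.086)
l1,l2=P(465,330,.031),P(521,328,.031)
print(p1,p2,l1,l2,"ptr self",ang(p2-p1),"line self",ang(l2-l1))
b=[P(224,135,.03),P(237,290,.03),P(525,135,.03),P(521,290,.03)];print("edges",ang(b[0]-b[1])-np.pi/2,ang(b[2]-b[3])-np.pi/2)
for A in ([.5305,.052,0],[.5297,.0521,0],[.5305,.0535,0]):
    A=np.array(A);print("ptr",ang((p1+p2)/2-A),"line",ang((l1+l2)/2-A))
E
```

```text
[0.54702218 0.05057616 0.086     ] [0.55865573 0.04996579 0.086     ] [0.5620881  0.04966202 0.031     ] [0.58336373 0.04793525 0.031     ] ptr self -0.052418929993332385 line self -0.08098457074743225
edges -0.11899198351275464 -0.06421323331298878
ptr -0.07724548609880526 line -0.07567034298821199
ptr -0.07888120417514635 line -0.07657957014569114
ptr -0.14355248635711707 line -0.11088164462780793
```

Emit:
{"name": "step_arm", "arguments": {"increments": [[[0,0,0],[0,0,0]],[[0,0,0],[0,0,0]],[[0,0,0],[0,0,0]],[[0,0,0],[0,0,0]],[[0,0,0],[0,0,0]],[[0,0,3],[0,0,0]],[[0,0,4],[0,0,0]],[[0,0,4],[0,0,8]],[[0,0,4],[0,0,8]],[[0,0,3],[0,0,8]]], "fingers": 1}}

```text
clock: 6.3
tool_pos: [0.5309, 0.0502, 0.2473]
eef_rot: [0.593, 0.805, 0.001, 0.001]
contact_force: [0.3, 0.1, 0.2]
opening: 1.0
finger_force: 0.0
```

Emit:
{"name": "step_arm", "arguments": {"increments": [[[0,0,0],[0,0,8]],[[0,0,0],[0,0,8]],[[0,0,0],[0,0,8]],[[0,0,0],[0,0,8]],[[0,0,0],[0,0,8]],[[0,0,0],[0,0,8]],[[0,0,0],[0,0,8]],[[0,0,0],[0,0,8]],[[0,0,0],[0,0,8]],[[0,0,0],[0,0,8]]]}}

```text
clock: 7.3
tool_pos: [0.5304, 0.0498, 0.2446]
eef_rot: [-0.063, 0.998, -0.0, -0.0]
contact_force: [-0.6, -0.7, -0.3]
opening: 0.999
finger_force: 0.0
```

Emit:
{"name": "step_arm", "arguments": {"increments": [[[0,0,0],[0,0,8]],[[0,0,0],[0,0,7]],[[0,0,0],[0,0,0]],[[0,0,0],[0,0,0]],[[0,0,0],[0,0,0]],[[0,0,0],[0,0,0]],[[0,0,0],[0,0,0]],[[0,0,0],[0,0,0]],[[0,0,0],[0,0,0]],[[0,0,0],[0,0,0]]]}}

```text
clock: 8.3
tool_pos: [0.5305, 0.0502, 0.2448]
eef_rot: [-0.19, 0.982, 0.0, 0.0]
contact_force: [0.3, 0.3, -0.3]
opening: 0.999
finger_force: 0.0
```

```bash
python3 - <<'E'
from h import *
s=r.get_state(); print(s["clock"],s["q"].round(3),s["tool_pos"],s["eef_rot"],s["contact_force"],s["moment"],s["opening"])
q=s["eef_rot"];print("y dir",np.degrees(2*np.arctan2(q[1],q[0]))-90)
c=cam("wrist");p,d=r.snapshot("wrist")
import pickle; pickle.dump(c,open("w3.pkl","wb"))
u=proj(c,[.5305,.052,.1]).round().astype(int);print(u)
x0,y0=u[0]-60,u[1]-50; print(x0,y0)
save("w3.png",cv2.resize(p[y0:y0+90,x0:x0+120],None,fx=6,fy=6,interpolation=cv2.INTER_CUBIC))
E
```

```text
8.3 [ 0.432  0.769 -1.103  1.812  0.784  1.075  0.984] [0.53049378 0.05020187 0.24475521] [-1.90144960e-01  9.81756026e-01  5.41257958e-06  1.56620689e-07] [ 0.34377288  0.26468355 -0.26196522] [ 0.02088353 -0.14651655 -0.01121487] 0.9990847475562877
y dir 111.92248807327982
[255 177]
195 127
```

View pics/w3.png

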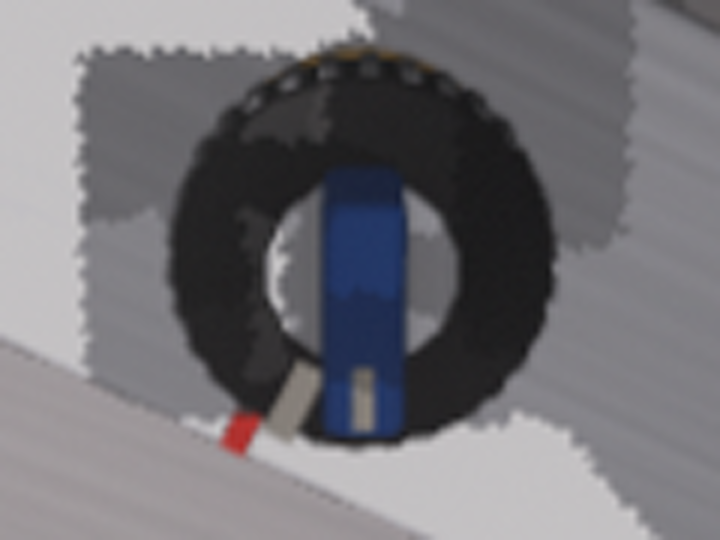

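The crop shows the pointer from (313,372) to (283,433) pointing at the red line (240,432). The wing's top face runs from (365,205) to (364,436), upright in the picture.

```bash
python3 - <<'E'
from h import *
import pickle
c=pickle.load(open("w3.pkl","rb"))
P=lambda u,v,z: ray(c,(u/6+195,v/6+127),z)
ang=lambda v: np.arctan2(v[1],v[0])
print("wing",P(365,320,.119),np.degrees(ang(P(364,436,.119)-P(365,205,.119))),"ring",P(362,257,.086))
p=(P(308,366,.086)+P(288,437,.086))/2
p1,p2=P(313,372,.086),P(283,433,.086)
print("ptr",ang(p2-p1),[ang((p1+p2)/2-np.array(A+[0])) for A in ([.5305,.052],[.5305,.051],[.531,.052])])
s=r.get_state();print(s["joint_torque"].round(2))
E
```

```text
wing [0.52848855 0.0521749  0.119     ] 21.90992746366412 ring [0.52749595 0.05159077 0.086     ]
ptr -0.06020799843050773 [np.float64(-0.039660676720401515), np.float64(0.004444042254696004), np.float64(-0.04055447251354985)]
[-1.000e-02 -4.506e+01 -1.131e+01 -1.230e+01 -2.000e-02  7.000e-02
 -0.000e+00]
```

Emit:
{"name": "step_arm", "arguments": {"increments": [[[-0.1,0.2,-2],[0,0,0]],[[0,0,-2],[0,0,0]],[[0,0,-2],[0,0,0]],[[0,0,-2],[0,0,0]],[[0,0,-2],[0,0,0]],[[0,0,-2],[0,0,0]],[[0,0,-1.5],[0,0,0]],[[0,0,-1],[0,0,0]],[[0,0,0],[0,0,0]],[[0,0,0],[0,0,0]]], "fingers": 0.6, "grip_force": 20}}

```text
clock: 9.35
tool_pos: [0.5298, 0.0525, 0.1001]
eef_rot: [-0.19, 0.982, 0.0, 0.0]
contact_force: [-0.8, -0.1, 0.3]
opening: 0.601
finger_force: 0.0
```

Emit:
{"name": "step_arm", "arguments": {"increments": [[[0,-0.05,-0.4],[0,0,0]],[[0,0,-0.4],[0,0,0]],[[0,0,0],[0,0,0]],[[0,0,0],[0,0,0]],[[0,0,0],[0,0,0]],[[0,0,0],[0,0,0]],[[0,0,0],[0,0,0]],[[0,0,0],[0,0,0]],[[0,0,0],[0,0,0]],[[0,0,0],[0,0,0]]]}}

```text
clock: 10.35
tool_pos: [0.5295, 0.0517, 0.0917]
eef_rot: [-0.19, 0.982, 0.0, -0.0]
contact_force: [-1.0, 0.6, -0.2]
opening: 0.603
finger_force: 0.0
```

Emit:
{"name": "step_arm", "arguments": {"increments": [[[0,0,0],[0,0,0]],[[0,0,0],[0,0,0]],[[0,0,0],[0,0,0]],[[0,0,0],[0,0,0]],[[0,0,0],[0,0,0]],[[0,0,0],[0,0,0]],[[0,0,0],[0,0,0]],[[0,0,0],[0,0,0]],[[0,0,0],[0,0,0]],[[0,0,0],[0,0,0]]], "fingers": 0, "grip_force": 30}}

```text
clock: 11.35
tool_pos: [0.5294, 0.0519, 0.0917]
eef_rot: [-0.19, 0.982, 0.0, -0.0]
contact_force: [-0.2, 1.2, 0.1]
opening: 0.133
finger_force: 30.0
```

```bash
cat > st.py <<'E'
from h import *
s=r.get_state(); q=s["eef_rot"]; a=2*np.arctan2(q[1],q[0])
if a<0: a+=2*np.pi
print(s["clock"],s["tool_pos"].round(4),"ydir",round(np.degrees(a)-90,2),"F",s["contact_force"].round(2),"M",s["moment"].round(3),s["opening"].round(3),"q",s["q"].round(2),"t7",s["joint_torque"][-1].round(3))
E
python3 st.py
```

```text
Traceback (most recent call last):
  File "st.py", line 4, in <module>
    print(s["clock"],s["tool_pos"].round(4),"ydir",round(np.degrees(a)-90,2),"F",s["contact_force"].round(2),"M",s["moment"].round(3),s["opening"].round(3),"q",s["q"].round(2),"t7",s["joint_torque"][-1].round(3))
                                                                                                                                      ^^^^^^^^^^^^^^^^^^
AttributeError: 'float' object has no attribute 'round'
```

Wing gripped (0.133 × 88 = 11.7 mm). First a 16° turn, which is short of the earliest possible stop.

Emit:
{"name": "step_arm", "arguments": {"increments": [[[0,0,0],[0,0,-2]],[[0,0,0],[0,0,-2]],[[0,0,0],[0,0,-2]],[[0,0,0],[0,0,-2]],[[0,0,0],[0,0,-2]],[[0,0,0],[0,0,-2]],[[0,0,0],[0,0,-2]],[[0,0,0],[0,0,-2]],[[0,0,0],[0,0,0]],[[0,0,0],[0,0,0]]]}}

```text
clock: 12.35
tool_pos: [0.5294, 0.052, 0.0918]
eef_rot: [-0.052, 0.999, 0.0, -0.0]
contact_force: [-0.2, 1.0, 0.7]
opening: 0.135
finger_force: 30.0
```

```bash
sed -i 's/s\["opening"\].round(3)/round(s["opening"],3)/' st.py; python3 st.py
```

```text
12.35 [0.5294 0.052  0.0918] ydir 95.99 F [-0.16  1.03  0.74] M [ 0.334 -0.038 -0.029] 0.135 q [ 0.3   0.94 -0.86  1.94  1.05  0.79  0.49] t7 0.021
```

Emit:
{"name": "step_arm", "arguments": {"increments": [[[0,0,0],[0,0,-0.5]],[[0,0,0],[0,0,-0.5]],[[0,0,0],[0,0,-0.5]],[[0,0,0],[0,0,-0.5]],[[0,0,0],[0,0,-0.5]],[[0,0,0],[0,0,-0.5]],[[0,0,0],[0,0,-0.5]],[[0,0,0],[0,0,-0.5]],[[0,0,0],[0,0,-0.5]],[[0,0,0],[0,0,-0.5]]]}}

```text
clock: 13.35
tool_pos: [0.5294, 0.052, 0.0918]
eef_rot: [-0.008, 1.0, 0.0, -0.0]
contact_force: [-0.6, 3.4, -1.0]
opening: 0.136
finger_force: 30.0
```

```bash
python3 st.py
```

```text
13.35 [0.5294 0.052  0.0918] ydir 90.9 F [-0.65  3.45 -1.02] M [0.727 0.176 0.106] 0.136 q [ 0.29  0.94 -0.84  1.94  1.04  0.78  0.41] t7 -0.001
```

Emit:
{"name": "step_arm", "arguments": {"increments": [[[0,0,0],[0,0,-0.5]],[[0,0,0],[0,0,-0.5]],[[0,0,0],[0,0,-0.5]],[[0,0,0],[0,0,-0.5]],[[0,0,0],[0,0,-0.5]],[[0,0,0],[0,0,-0.5]],[[0,0,0],[0,0,-0.5]],[[0,0,0],[0,0,-0.5]],[[0,0,0],[0,0,-0.5]],[[0,0,0],[0,0,-0.5]]]}}

```text
clock: 14.35
tool_pos: [0.5294, 0.052, 0.0918]
eef_rot: [0.036, 0.999, 0.0, -0.0]
contact_force: [-3.2, 5.9, -1.1]
opening: 0.134
finger_force: 30.0
```

```bash
python3 st.py
```

```text
14.35 [0.5294 0.052  0.0918] ydir 85.9 F [-3.21  5.92 -1.05] M [1.063 0.294 0.109] 0.134 q [ 0.29  0.93 -0.83  1.94  1.03  0.76  0.34] t7 -0.002
```

Emit:
{"name": "step_arm", "arguments": {"increments": [[[0,0,0],[0,0,-0.5]],[[0,0,0],[0,0,-0.5]],[[0,0,0],[0,0,-0.5]],[[0,0,0],[0,0,-0.5]],[[0,0,0],[0,0,-0.5]],[[0,0,0],[0,0,-0.5]],[[0,0,0],[0,0,-0.5]],[[0,0,0],[0,0,-0.5]],[[0,0,0],[0,0,-0.5]],[[0,0,0],[0,0,-0.5]]]}}

```text
clock: 15.35
tool_pos: [0.5294, 0.052, 0.0918]
eef_rot: [0.079, 0.997, 0.0, -0.0]
contact_force: [-2.3, 4.8, -0.7]
opening: 0.135
finger_force: 30.0
```

```bash
python3 st.py
```

```text
15.35 [0.5294 0.052  0.0918] ydir 80.91 F [-2.33  4.81 -0.7 ] M [0.998 0.239 0.103] 0.135 q [ 0.28  0.92 -0.81  1.94  1.01  0.75  0.26] t7 -0.003
```

Steady at 0.10 N m (friction only); on in 5° steps.

Emit:
{"name": "step_arm", "arguments": {"increments": [[[0,0,0],[0,0,-0.5]],[[0,0,0],[0,0,-0.5]],[[0,0,0],[0,0,-0.5]],[[0,0,0],[0,0,-0.5]],[[0,0,0],[0,0,-0.5]],[[0,0,0],[0,0,-0.5]],[[0,0,0],[0,0,-0.5]],[[0,0,0],[0,0,-0.5]],[[0,0,0],[0,0,-0.5]],[[0,0,0],[0,0,-0.5]]]}}

```text
clock: 16.35
tool_pos: [0.5294, 0.0521, 0.0918]
eef_rot: [0.123, 0.992, 0.0, -0.0]
contact_force: [-1.3, 5.4, -0.4]
opening: 0.135
finger_force: 30.0
```

```bash
python3 st.py
```

```text
16.35 [0.5294 0.0521 0.0918] ydir 75.93 F [-1.29  5.38 -0.44] M [0.955 0.286 0.15 ] 0.135 q [ 0.27  0.92 -0.79  1.94  1.    0.73  0.18] t7 -0.068
```

The moment is starting to rise (0.10 → 0.15), so the next step is 3°.

Emit:
{"name": "step_arm", "arguments": {"increments": [[[0,0,0],[0,0,-0.3]],[[0,0,0],[0,0,-0.3]],[[0,0,0],[0,0,-0.3]],[[0,0,0],[0,0,-0.3]],[[0,0,0],[0,0,-0.3]],[[0,0,0],[0,0,-0.3]],[[0,0,0],[0,0,-0.3]],[[0,0,0],[0,0,-0.3]],[[0,0,0],[0,0,-0.3]],[[0,0,0],[0,0,-0.3]]]}}

```text
clock: 17.35
tool_pos: [0.5294, 0.0521, 0.0918]
eef_rot: [0.148, 0.989, 0.0, 0.0]
contact_force: [-1.3, 4.5, -1.0]
opening: 0.135
finger_force: 30.0
```

```bash
python3 st.py
```

```text
17.35 [0.5294 0.0521 0.0918] ydir 72.95 F [-1.35  4.45 -1.05] M [1.017 0.22  0.201] 0.135 q [ 0.26  0.91 -0.78  1.94  0.99  0.72  0.14] t7 -0.155
```

Emit:
{"name": "step_arm", "arguments": {"increments": [[[0,0,0],[0,0,-0.5]],[[0,0,0],[0,0,-0.5]],[[0,0,0],[0,0,-0.5]],[[0,0,0],[0,0,-0.5]],[[0,0,0],[0,0,-0.5]],[[0,0,0],[0,0,-0.5]],[[0,0,0],[0,0,-0.5]],[[0,0,0],[0,0,0]],[[0,0,0],[0,0,0]],[[0,0,0],[0,0,0]]]}}

```text
clock: 18.35
tool_pos: [0.5295, 0.0521, 0.0918]
eef_rot: [0.178, 0.984, 0.0, 0.0]
contact_force: [-1.5, 4.6, -1.5]
opening: 0.135
finger_force: 30.0
```

```bash
python3 st.py
```

```text
18.35 [0.5295 0.0521 0.0918] ydir 69.47 F [-1.46  4.62 -1.52] M [1.067 0.2   0.216] 0.135 q [ 0.26  0.91 -0.76  1.95  0.98  0.71  0.09] t7 -0.245
```

Emit:
{"name": "step_arm", "arguments": {"increments": [[[0,0,0],[0,0,-0.5]],[[0,0,0],[0,0,-0.5]],[[0,0,0],[0,0,0]],[[0,0,0],[0,0,0]],[[0,0,0],[0,0,0]],[[0,0,0],[0,0,0]],[[0,0,0],[0,0,0]],[[0,0,0],[0,0,0]],[[0,0,0],[0,0,0]],[[0,0,0],[0,0,0]]]}}

```text
clock: 19.35
tool_pos: [0.5294, 0.0521, 0.0918]
eef_rot: [0.187, 0.982, 0.0, 0.0]
contact_force: [-1.9, 4.5, -0.7]
opening: 0.132
finger_force: 30.0
```

```bash
python3 st.py
```

```text
19.35 [0.5294 0.0521 0.0918] ydir 68.47 F [-1.95  4.53 -0.7 ] M [1.005 0.181 0.273] 0.132 q [ 0.25  0.91 -0.76  1.95  0.98  0.71  0.07] t7 -0.267
```

Snugged (about 0.2–0.27 N m on the stop, about 10° past first touch at a tool-y direction of about 78.6°). I'll ease back 6° so it doesn't spring when released, then let go.

Emit:
{"name": "step_arm", "arguments": {"increments": [[[0,0,0],[0,0,1]],[[0,0,0],[0,0,1]],[[0,0,0],[0,0,1]],[[0,0,0],[0,0,1]],[[0,0,0],[0,0,1]],[[0,0,0],[0,0,1]],[[0,0,0],[0,0,0]],[[0,0,0],[0,0,0]],[[0,0,0],[0,0,0]],[[0,0,0],[0,0,0]]]}}

```text
clock: 20.35
tool_pos: [0.5294, 0.0521, 0.0918]
eef_rot: [0.135, 0.991, 0.0, -0.0]
contact_force: [-2.5, 5.1, -0.9]
opening: 0.134
finger_force: 30.0
```

```bash
python3 st.py
```

```text
20.35 [0.5294 0.0521 0.0918] ydir 74.44 F [-2.53  5.13 -0.94] M [1.118 0.234 0.044] 0.134 q [ 0.27  0.92 -0.78  1.94  1.    0.73  0.16] t7 -0.066
```

Emit:
{"name": "step_arm", "arguments": {"increments": [[[0,0,0],[0,0,0]],[[0,0,0],[0,0,0]],[[0,0,0],[0,0,0]],[[0,0,0],[0,0,0]],[[0,0,0],[0,0,0]],[[0,0,1],[0,0,0]],[[0,0,3],[0,0,0]],[[0,0,4],[0,0,0]],[[0,0,4],[0,0,0]],[[0,0,4],[0,0,0]]], "fingers": 0.6}}

```text
clock: 21.35
tool_pos: [0.529, 0.0519, 0.254]
eef_rot: [0.135, 0.991, 0.0, -0.0]
contact_force: [1.0, 0.6, -0.5]
opening: 0.601
finger_force: 0.0
```

```bash
python3 st.py; python3 - <<'E'
from h import *
c=cam("wrist");p,d=r.snapshot("wrist")
import pickle; pickle.dump(c,open("w4.pkl","wb"))
u=proj(c,[.5297,.052,.1]).round().astype(int);x0,y0=u[0]-60,u[1]-50; print(x0,y0)
save("w4.png",cv2.resize(p[y0:y0+90,x0:x0+120],None,fx=6,fy=6,interpolation=cv2.INTER_CUBIC))
E
```

```text
21.35 [0.529  0.0519 0.254 ] ydir 74.48 F [ 1.02  0.61 -0.55] M [ 0.057 -0.196 -0.016] 0.601 q [ 0.38  0.71 -0.99  1.81  0.69  1.02  0.42] t7 -0.569
193 124
```

View pics/w4.png

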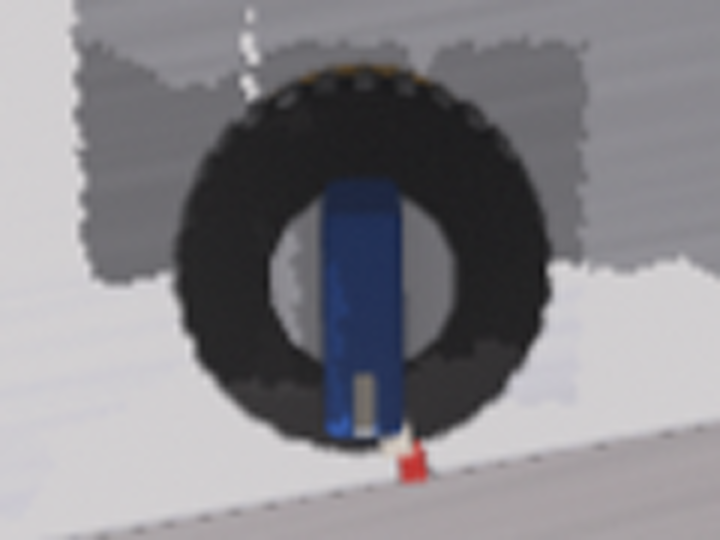

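The wing is still along the tool axis, from (364,215) to (364,436). The pointer's tip at (397,438) still points at the red line (413,463).

```bash
python3 - <<'E'
from h import *
import pickle
c=pickle.load(open("w4.pkl","rb"))
P=lambda u,v,z: ray(c,(u/6+193,v/6+124),z)
ang=lambda v: np.arctan2(v[1],v[0])
C=P(362,262,.086); print(C)
for A in (C,np.array([.5297,.052,0])): print("ptr",ang(P(397,438,.086)-A),"line",ang(P(413,463,.031)-np.array([.5297,.052,0])))
print("wing",ang(P(364,436,.119)-P(364,215,.119)))
E
```

```text
[0.52708736 0.05273637 0.086     ]
ptr -0.07726472756849274 line -0.07055696767217762
ptr -0.057767955833273765 line -0.07055696767217762
wing -0.2687392866956332
```

```bash
python3 -c "
from plant import r
print(r.finish_job())"
```

```text
the job is handed in; nothing more can be done
None
```

The job is handed in with no verdict shown: the pointer is on the red line to within about 0.02 rad, the blue knob was snugged at an estimated 0.2–0.27 N m, eased back 6° and let go about 4° past first touch, and I kept clear of the bystanders but took no final picture of them.

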